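# Sweep the spilled ornament caps into the gathering fence

### The arm

A 6-joint arm with a two-finger parallel gripper is mounted at the origin on a cart in front of the work surface, level with it; the furniture and walls round the work are solid. World frame = base frame: x ahead of the robot, y to its left, z up, the work surface at z = 0. Lengths are in m, angles in rad, forces in N, time in s.
With the tool pointing down it reaches from about 0.425 to 0.95 m from the base axis. Payload 14.7 kg.
Tool frame: the origin (TCP) lies at the centre of the arm's flange, where the gripper is bolted on; the fingertips stand finger_overhang ahead of it and the grasp point (between the pads) lies 155 mm ahead of it (finger_overhang is the distance from the TCP to the fingertips, in m); z points along the fingers, y is the line along which they close (so a half turn about z gives the same grasp; the last joint's range is limited). The gripper opens to 85 mm and grips with 20 to 120 N. Pads are 22 mm wide; open, the fingers measure 114 mm over their backs; the gripper's body (76 mm by 85 mm) begins 54 mm behind the grasp point. The pads swing forward as they close: fully open they stand 13 mm farther back than shut.
Start: joints at [-1.287, 0.48, 1.596, -0, 1.065, -0.047], TCP at [0.211, -0.615, 0.405] pointing down, gripper open.
Joint ranges: [-2.75, 2.75], [-0.82, 2.05], [0.23, 2.67], [-1.56, 4.7], [0.09, 2.69], [-2.92, 2.92]. Speed limits (rad/s): [1.89, 1.89, 2.39, 3.01, 3.01, 3.01].

### API

Orientations are given as a rotation vector (axis times angle).
In Python, from workcell import read_state, capture, job_done, finger_overhang gives the robot as it stands. The module is installed in compiled form; this text tells all that it offers.
- The arm moves only by the tool play_rows, never from a script. Its argument "deltas" is a list of rows, each an object of numbers: "tx", "ty", "tz": the shift along the tool's x, y, z in units of 40 mm (1.0 is 40 mm); "spin": the turn about the tool's z in units of 8 degrees (1.0 is 8 degrees). In form: [{"tx": .., "ty": .., "tz": .., "spin": ..}, ...]. A call has 1 to 10 rows; each row is the pose to reach, as a shift and turn from the pose commanded when the call began, along the tool's axes at that moment; what a row does not reach only later rows make up. A row lasts 1/8 s, in which the tool goes at most 62.5 mm and 10.7 degrees, less where a joint would pass 70% of its speed; a pose out of reach is approached as far as the arm can. A call with a gripper value outside its range is refused whole. "fingers" is the opening, from 0 (shut) to 1 (fully open), set as the call begins (left out, the last holds). The fingers move at their own pace and stop on an object; "grip_force" is the grip in N (left out, the last holds). Time passes only in rows, so rows that repeat a pose let the fingers close. It gives the time, the measured TCP pose, the force, the opening and the grip force at its end, in the units of the state.
- read_state(): the state, without advancing time (a new reading comes with each control period).
- capture(name): name is "scene" or "top"; returns a dict with "color" (400x640x3 uint8, red, green, blue), "z_map" (400x640 float32, m along the optical axis (not along the pixel's ray), 0 where there is no reading), "fx", "fy", "cx", "cy" (pixels), "rvec" (rotation vector, rad) and "tvec" (3), from world to camera coordinates, as OpenCV has them. Camera axes: x right, y down, z forward; pixel columns grow to the right and rows downward; lengths in m; the calibration is good to about 2 mm. A picture is of the moment at which its call begins.
- job_done(): hands the job in; it is judged then, once.
The state is a dict: "time_s": time; "joints": joint angles; "qvel": joint speeds; "tau": joint torques, N m; "eef_pos": TCP position; "eef_rot": TCP orientation; "ft_force": force on the tool from outside, world axes, zero at the start; "moment": the same for the moment, N m; "gripper_width": opening from 0.0 (shut) to 1.0 (fully open); "finger_force": force on a finger pad.
Only numpy, scipy, OpenCV 4.12 (cv2) and the standard library are available. Lean on these libraries where they do the work, as an engineer would, in place of code of your own. Each camera call takes 0.05 s, during which the arm holds its last target. There are 200 camera calls.

### The job

Three brass-coloured ornament caps of different sizes lie spilled on the bench. Sweep all three with your fingertips, sliding them along the bench through the open mouth of the U-shaped wooden fence until each lies flat and wholly inside it. Do not lift or tip the caps, and leave everything else on the bench where it is.

Things in the scene. Friction and masses are not known exactly. Their poses are not given: they have to be found in the camera images.
- cap_large: the large brass-coloured ornament cap: a flat round cap with a fluted skirt, diameter 44 mm, 20 mm high, with a small thin wire loop (10 mm) on top (push on the skirt, not the loop); 28 to 56 g, slides on the bench. Origin: centre of its underside, z up, at the start on the bench (z = 0)
- cap_middle: the middle brass-coloured ornament cap: a flat round cap with a fluted skirt, diameter 36 mm, 18 mm high, with a small thin wire loop (10 mm) on top (push on the skirt, not the loop); 28 to 56 g, slides on the bench. Origin: centre of its underside, z up, at the start on the bench (z = 0)
- cap_small: the small brass-coloured ornament cap: a flat round cap with a fluted skirt, diameter 28 mm, 16 mm high, with a small thin wire loop (10 mm) on top (push on the skirt, not the loop); 28 to 56 g, slides on the bench. Origin: centre of its underside, z up, at the start on the bench (z = 0)
- fence: low wooden U of three battens fixed to the bench; no floor, the bench top is its floor. Inside 140 mm wide, 110 mm deep; battens 14 mm thick, 28 mm high. Origin: middle of the open mouth at bench level, in line with the front ends of the side battens. +x points through the mouth into the fence (about the robot's left): the inside is x 0 to 0.110, y -0.070 to 0.070
- cork: bystander: brown cork block, 64 x 73 x 24 mm high, lies near the caps on the right; origin: centre of its underside
- tape: bystander: roll of masking tape lying flat, diameter 88 mm, 25 mm high, beyond the caps; origin: centre of its underside
- mould: bystander: pale plaster mould half, 80 x 88 x 24 mm high, to the left and beyond the fence; origin: centre of its underside
- jar: bystander: amber jar with black screw lid, diameter 58 mm, 70 mm high, at the back; origin: centre of its underside
- pen: bystander: black marker pen, about 140 mm long, 14 mm high, near left; origin: its middle, at bench level
- pliers: bystander: black-handled pliers, 108 x 144 x 14 mm high, at the back right; origin: middle, at bench level
- stand: bystander: small weighted stand with a black glass ball on a rod, 49 x 54 x 110 mm high, beyond the steel tray on the right; origin: centre of its underside

How it is judged:
By the outcome, as a careful person would: the job done as asked, in the order asked, and still so for the second after the job is handed in, with the robot touching nothing.
It also fails if it takes over 64 s, if anything falls off the work surface, if the arm or the gripper's body presses on something with over 40 N, if the wrist force passes 120 N, or if a joint passes its speed limit or range.

## Working session

There is one attempt and no reset: what is moved stays moved. The work goes in short steps, Python scripts to look and compute and a tool call to move; the robot and the scene stay as the last step left them, time stands still between calls to the robot, and variables do not carry over. Pictures are saved under pics/ and viewed, at most 10 in all, crops included, and the job is handed in when it is done.

Besides the shell and the picture viewer there is one more tool, called as name(argument=value, ...), one argument or row to a line, values as JSON. play_rows: Moves the arm, as the interface text tells. Its arguments: {"type":"object","properties":{"deltas":{"type":"array","items":{"type":"object","properties":{"tx":{"type":"number"},"ty":{"type":"number"},"tz":{"type":"number"},"spin":{"type":"number"}}}},"fingers":{"type":"number"},"grip_force":{"type":"number"}},"required":["deltas"]}

```bash
mkdir -p pics
cat > h.py <<'E'
import numpy as np,cv2
from workcell import *
def snap(cam,name,crop=None,sc=1):
    c=capture(cam); im=c["color"][:,:,::-1]
    np.savez('last_'+cam+'.npz',**c)
    if crop: x0,y0,x1,y1=crop; im=im[y0:y1,x0:x1]
    cv2.imwrite('pics/'+name+'.png',cv2.resize(im,None,fx=sc,fy=sc,interpolation=cv2.INTER_CUBIC)); return c
def ray(c,u,v,z):
    R=cv2.Rodrigues(np.array(c["rvec"],float))[0]; t=np.array(c["tvec"],float).ravel()
    d=R.T@np.array([(u-c["cx"])/c["fx"],(v-c["cy"])/c["fy"],1]); o=-R.T@t
    return o+d*(z-o[2])/d[2]
def world(c):
    R=cv2.Rodrigues(np.array(c["rvec"],float))[0]; t=np.array(c["tvec"],float).ravel()
    Z=c["z_map"]; v,u=np.indices(Z.shape)
    P=np.stack([(u-c["cx"])/c["fx"]*Z,(v-c["cy"])/c["fy"]*Z,Z],-1)
    return (P-t)@R
E
python3 - <<'E'
from h import *
c=snap("top","top0",sc=1.25); snap("scene","scene0",sc=1.25)
print(finger_overhang() if callable(finger_overhang) else finger_overhang); s=read_state(); print(s["eef_pos"],s["eef_rot"],s["time_s"])
E
```

```text
0.1734
[ 0.21108855 -0.61458891  0.40413953] [-3.09767245e+00 -5.17066441e-01  2.16676596e-04] 0.1
```

View pics/top0.png

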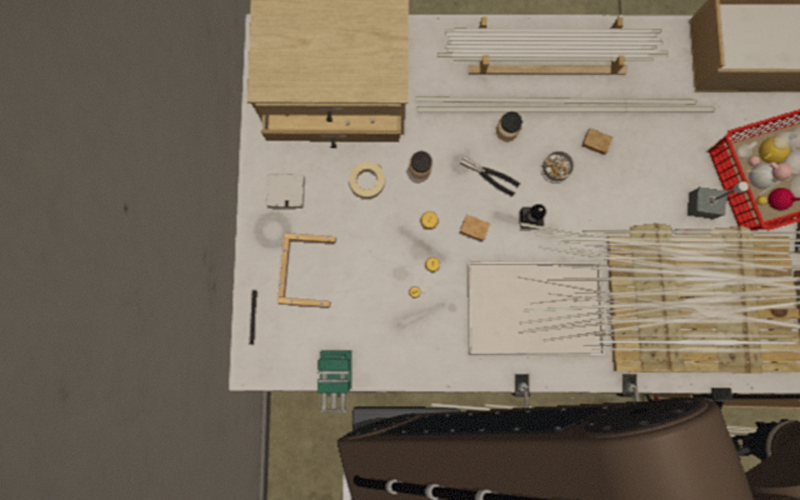

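View pics/scene0.png

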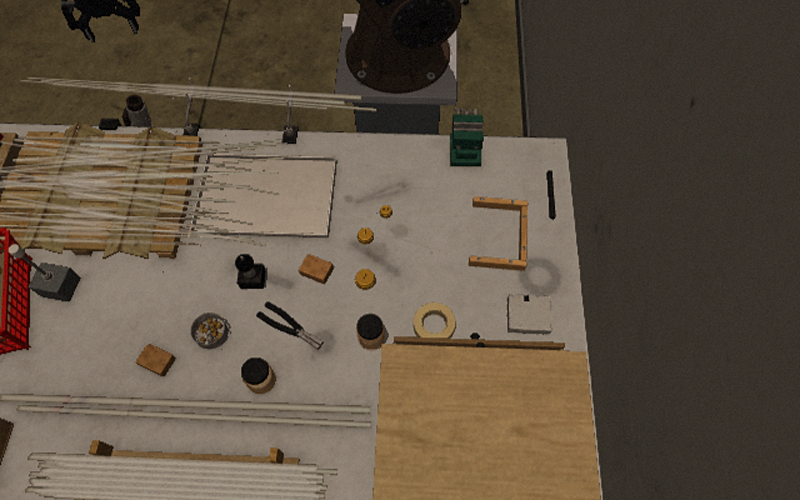

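The top view shows the caps at about (429,219), (432,265) and (415,292), the fence spanning (280–335, 235–305) with its mouth facing right, and the cork at (475,228). The scene view agrees. Next I'll localise them.

Run:
```python
from h import *
for cam,caps,fen,oth in [("top",[(429,219),(432,265),(415,292)],[(335,236),(335,243),(330,300),(330,307),(284,234),(279,304),(291,242),(286,298)],[(475,228),(366,180),(420,165)]),
  ("scene",[(365,279),(366,236),(386,211)],[(473,198),(474,207),(470,257),(470,265),(527,200),(526,269)],[(316,268)])]:
    c=dict(np.load(f'last_{cam}.npz')); W=world(c)
    hsv=cv2.cvtColor(c["color"],cv2.COLOR_RGB2HSV)
    m=cv2.inRange(hsv,(18,130,90),(32,255,255))
    n,l,st,ce=cv2.connectedComponentsWithStats(m)
    for (u,v),h in zip(caps,(.02,.018,.016)):
        u/=1.25;v/=1.25
        near=[(k,ce[k],st[k,4]) for k in range(1,n) if np.hypot(*(ce[k]-[u,v]))<10 and st[k,4]>15]
        for k,q,a in near:
            P=W[l==k]; print(cam,'cap',ray(c,*q,h*.8).round(4),a,'depth med',np.median(P,0).round(4), st[k,:4])
    for u,v in fen: print(cam,'fence',u,v,ray(c,u/1.25,v/1.25,.028).round(3))
    for u,v in oth: print(cam,'oth',ray(c,u/1.25,v/1.25,.024).round(3), W[int(v/1.25),int(u/1.25)].round(3))
c=dict(np.load('last_top.npz'));W=world(c)
m=((W[...,2]>.02)&(W[...,2]<.036)).astype('uint8');n,l,st,ce=cv2.connectedComponentsWithStats(m)
for k in range(1,n):
    x,y,w,h,a=st[k]
    if a>60 and 180<x<420 and y>120: print('blob',x*1.25,y*1.25,w*1.25,h*1.25,a,W[l==k].min(0).round(3),W[l==k].max(0).round(3))
o=cv2.imread('pics/top0.png')
R=cv2.resize(c["color"][175:260,215:385,::-1],None,fx=4.5,fy=4.5,interpolation=cv2.INTER_CUBIC);cv2.imwrite('pics/crop.png',R)
```

```text
top cap [ 0.6724 -0.0395  0.016 ] 138 depth med [ 0.6712 -0.0391  0.0199] [337 170  13  13]
top cap [ 0.5655 -0.0468  0.0144] 92 depth med [ 0.5648 -0.0472  0.0183] [341 206  10  11]
top cap [ 0.499  -0.0044  0.0128] 51 depth med [ 0.4988 -0.0032  0.0173] [328 230   8   8]
top fence 335 236 [0.63  0.185 0.028]
top fence 335 243 [0.613 0.185 0.028]
top fence 330 300 [0.478 0.194 0.028]
top fence 330 307 [0.461 0.193 0.028]
top fence 284 234 [0.634 0.307 0.028]
top fence 279 304 [0.468 0.313 0.028]
top fence 291 242 [0.615 0.289 0.028]
top fence 286 298 [0.482 0.297 0.028]
top oth [ 0.652 -0.15   0.024] [ 0.652 -0.149  0.027]
top oth [0.769 0.113 0.024] [0.775 0.116 0.003]
top oth [ 0.807 -0.018  0.024] [ 0.793 -0.016  0.071]
scene cap [ 0.6796 -0.0421  0.016 ] 124 depth med [ 0.6822 -0.0421  0.0189] [284 215  15  15]
scene cap [ 0.5707 -0.0503  0.0144] 71 depth med [ 0.5725 -0.0509  0.0172] [287 182  11  12]
scene cap [ 0.502  -0.0073  0.0128] 38 depth med [ 0.5042 -0.0072  0.0163] [304 164   9   8]
scene fence 473 198 [0.474 0.193 0.028]
scene fence 474 207 [0.498 0.195 0.028]
scene fence 470 257 [0.626 0.184 0.028]
scene fence 470 265 [0.646 0.184 0.028]
scene fence 527 200 [0.475 0.316 0.028]
scene fence 526 269 [0.651 0.304 0.028]
scene oth [ 0.663 -0.149  0.024] [ 0.661 -0.151  0.023]
blob 350.0 161.25 35.0 36.25 387 [0.729 0.07  0.02 ] [0.817 0.152 0.032]
blob 266.25 175.0 38.75 32.5 627 [0.703 0.263 0.02 ] [0.782 0.354 0.033]
blob 521.25 207.5 23.75 18.75 114 [ 0.657 -0.312  0.021] [ 0.702 -0.26   0.036]
blob 461.25 215.0 30.0 25.0 280 [ 0.625 -0.185  0.02 ] [ 0.684 -0.116  0.033]
blob 277.5 232.5 58.75 75.0 638 [0.464 0.185 0.02 ] [0.638 0.318 0.036]
```

View pics/crop.png

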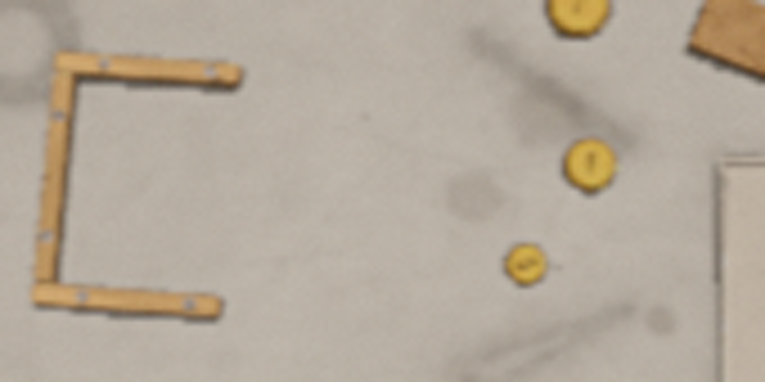

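The crop confirms the geometry: the fence mouth centre is at about (0.553, 0.189), opening toward -y. The caps are at (0.676,-0.041), (0.568,-0.048) and (0.500,-0.006). I'll push each one with both fingers slightly open, so the cap sits against two contact points.

```bash
cat >> h.py <<'E'
def plan(*pts):
    """pts: (x,y,z,heading deg of tool x); prints deltas in tool axes from now"""
    s=read_state(); R=cv2.Rodrigues(np.array(s["eef_rot"]))[0]; p=np.array(s["eef_pos"])
    h0=np.degrees(np.arctan2(R[1,0],R[0,0])); print('t',s["time_s"],'pos',p.round(4),'head',h0.round(1),'w',s["gripper_width"],'oh',finger_overhang if not callable(finger_overhang) else finger_overhang())
    for x,y,z,h in pts: print((R.T@(np.array([x,y,z])-p)/.04).round(3),'spin',round(-((h-h0+180)%360-180)/8,3))
E
python3 -c "
from h import *
plan((.45,-.35,.35,60),(.686,-.085,.30,103),(.686,-.085,.18,103))"
```

```text
t 0.1 pos [ 0.2111 -0.6146  0.4041] head 19.0 w 1.0027279987215743 oh 0.1734
[ 7.797 -4.315  1.358] spin -5.131
[15.529 -8.663  2.613] spin -10.506
[15.529 -8.66   5.613] spin -10.506
```

play_rows(
  deltas=[
    {"tx": 1.5, "ty": -0.8, "tz": 0.2, "spin": -1},
    {"tx": 3, "ty": -1.7, "tz": 0.5, "spin": -2},
    {"tx": 4.5, "ty": -2.5, "tz": 0.8, "spin": -3.2},
    {"tx": 6, "ty": -3.4, "tz": 1, "spin": -4.2},
    {"tx": 7.5, "ty": -4.2, "tz": 1.3, "spin": -5.2},
    {"tx": 9, "ty": -5, "tz": 1.5, "spin": -6.2},
    {"tx": 10.5, "ty": -5.9, "tz": 1.8, "spin": -7.2},
    {"tx": 12, "ty": -6.7, "tz": 2, "spin": -8.2},
    {"tx": 13.5, "ty": -7.5, "tz": 2.3, "spin": -9.2},
    {"tx": 15.5, "ty": -8.66, "tz": 2.6, "spin": -10.5},
  ],
  fingers=0.26,
)

```text
time_s: 1.35
eef_pos: [0.625, -0.1528, 0.3131]
eef_rot: [-1.95, -2.463, 0.0]
ft_force: [0.1, -0.7, -0.0]
gripper_width: 0.26
finger_force: 0.0
```

```bash
python3 -c "
from h import *
plan((.686,-.085,.30,103),(.686,-.085,.18,103))"
```

```text
t 1.35 pos [ 0.625  -0.1528  0.3131] head 103.3 w 0.2601284001553623 oh 0.1734
[1.301 1.873 0.327] spin 0.033
[1.301 1.874 3.327] spin 0.033
```

play_rows(
  deltas=[
    {"tx": 0},
    {"tx": 0},
  ],
)

```text
validation failed for argument at $.de...
```

```bash
python3 -c "
from h import *
plan((.686,-.085,.20,103),(.686,-.085,.18,103))"
```

```text
t 1.35 pos [ 0.625  -0.1528  0.3131] head 103.3 w 0.2601284001553623 oh 0.1734
[1.301 1.874 2.827] spin 0.033
[1.301 1.874 3.327] spin 0.033
```

play_rows(
  deltas=[
    {"tx": 0, "ty": 0, "tz": 0, "spin": 0},
    {"tx": 0, "ty": 0, "tz": 0, "spin": 0},
  ],
)

```text
time_s: 1.6
eef_pos: [0.6236, -0.1544, 0.3132]
eef_rot: [-1.956, -2.457, 0.001]
ft_force: [0.4, 0.6, -0.3]
gripper_width: 0.257
finger_force: 0.0
```

```bash
python3 -c "
from h import *
plan((.686,-.085,.20,103),(.686,-.085,.18,103))"
```

```text
t 1.6 pos [ 0.6236 -0.1544  0.3132] head 102.9 w 0.25672762720933867 oh 0.1734
[1.342 1.912 2.829] spin -0.007
[1.341 1.913 3.329] spin -0.007
```

play_rows(
  deltas=[
    {"tx": 0.6, "ty": 0.9, "tz": 0, "spin": 0},
    {"tx": 1.34, "ty": 1.9, "tz": 0, "spin": 0},
    {"tx": 1.34, "ty": 1.91, "tz": 0.8, "spin": 0},
    {"tx": 1.34, "ty": 1.91, "tz": 1.8, "spin": 0},
    {"tx": 1.34, "ty": 1.91, "tz": 2.6, "spin": 0},
    {"tx": 1.34, "ty": 1.91, "tz": 3.0, "spin": 0},
    {"tx": 1.34, "ty": 1.91, "tz": 3.0, "spin": 0},
  ],
)

```text
time_s: 2.48
eef_pos: [0.6858, -0.0861, 0.1932]
eef_rot: [-1.958, -2.455, 0.001]
ft_force: [-0.8, -0.9, -0.0]
gripper_width: 0.258
finger_force: 0.0
```

```bash
python3 -c "
from h import *
plan((.686,-.085,.18,103)); snap('scene','s1',crop=(200,100,440,280),sc=3.3)"
```

```text
t 2.475 pos [ 0.6858 -0.0861  0.1932] head 102.9 w 0.25785055916772975 oh 0.1734
[0.026 0.012 0.329] spin -0.017
```

View pics/s1.png

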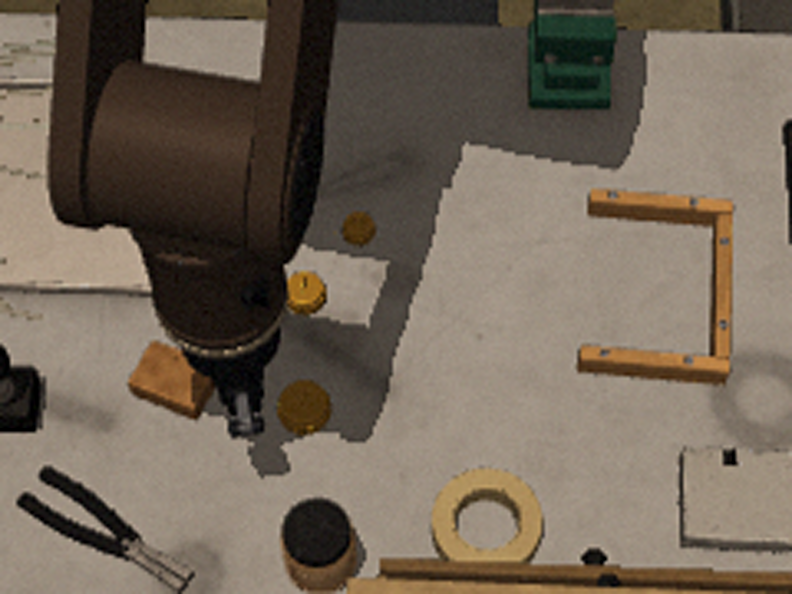

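The fingers (around (245,415)) are between the cork and the large cap (305,405), as planned. I'll lower them and push.

```bash
python3 -c "
from h import *
plan((.686,-.085,.179,103),(.683,-.070,.179,103),(.585,.121,.179,103),(.590,.239,.179,103))"
```

```text
t 2.525 pos [ 0.6863 -0.086   0.1943] head 102.9 w 0.2582539400735111 oh 0.1734
[ 0.026 -0.003  0.382] spin -0.015
[0.409 0.008 0.382] spin -0.015
[ 5.61  -1.316  0.381] spin -0.015
[ 8.458 -0.537  0.381] spin -0.015
```

play_rows(
  deltas=[
    {"tx": 0, "ty": 0, "tz": 0.2, "spin": 0},
    {"tx": 0, "ty": 0, "tz": 0.38, "spin": 0},
    {"tx": 0.2, "ty": 0, "tz": 0.38, "spin": 0},
    {"tx": 0.4, "ty": 0, "tz": 0.38, "spin": 0},
    {"tx": 0.6, "ty": -0.05, "tz": 0.38, "spin": 0},
    {"tx": 0.85, "ty": -0.11, "tz": 0.38, "spin": 0},
    {"tx": 1.15, "ty": -0.18, "tz": 0.38, "spin": 0},
    {"tx": 1.45, "ty": -0.26, "tz": 0.38, "spin": 0},
    {"tx": 1.75, "ty": -0.34, "tz": 0.38, "spin": 0},
    {"tx": 2.05, "ty": -0.42, "tz": 0.38, "spin": 0},
  ],
)

```text
time_s: 3.78
eef_pos: [0.6512, -0.0083, 0.1785]
eef_rot: [1.957, 2.458, 0.0]
ft_force: [0.3, -0.9, -0.1]
gripper_width: 0.259
finger_force: 0.3
```

play_rows(
  deltas=[
    {"tx": 0.35, "ty": -0.09, "tz": 0, "spin": 0},
    {"tx": 0.7, "ty": -0.18, "tz": 0, "spin": 0},
    {"tx": 1.05, "ty": -0.27, "tz": 0, "spin": 0},
    {"tx": 1.4, "ty": -0.36, "tz": 0, "spin": 0},
    {"tx": 1.75, "ty": -0.45, "tz": 0, "spin": 0},
    {"tx": 2.1, "ty": -0.54, "tz": 0, "spin": 0},
    {"tx": 2.45, "ty": -0.63, "tz": 0, "spin": 0},
    {"tx": 2.7, "ty": -0.69, "tz": 0, "spin": 0},
    {"tx": 2.8, "ty": -0.72, "tz": 0, "spin": 0},
  ],
)

```text
time_s: 4.9
eef_pos: [0.5981, 0.0943, 0.1785]
eef_rot: [-1.956, -2.458, 0.0]
ft_force: [0.1, -1.1, -0.3]
gripper_width: 0.262
finger_force: 0.3
```

```bash
python3 -c "
from h import *
plan((.585,.121,.179,103),(.590,.239,.179,103)); snap('scene','s2',crop=(200,100,440,280),sc=3.3)"
```

```text
t 4.9 pos [0.5981 0.0943 0.1785] head 103.0 w 0.26216738945202755 oh 0.1734
[ 0.725 -0.169 -0.013] spin -0.002
[ 3.571  0.615 -0.013] spin -0.002
```

View pics/s2.png

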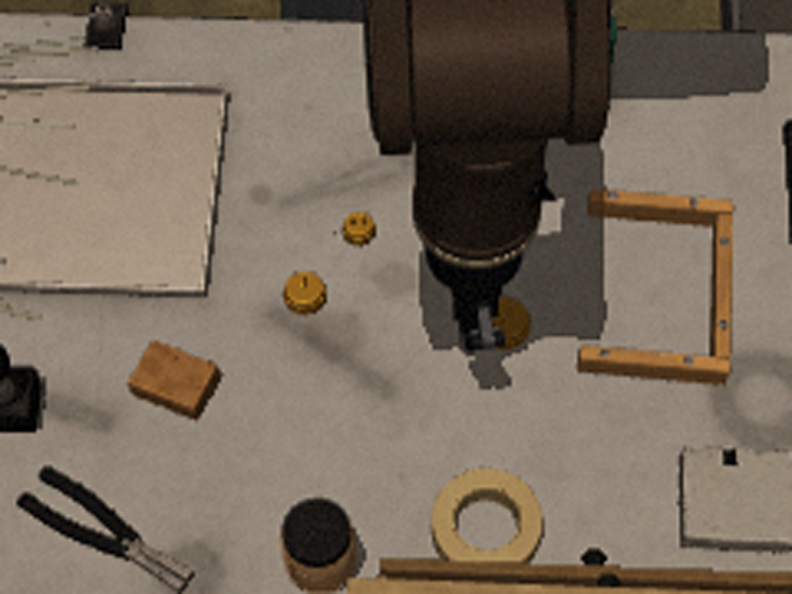

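The large cap sits at (515,322) in the cradle, heading for the mouth. I'll push on into the fence.

play_rows(
  deltas=[
    {"tx": 0.3, "ty": -0.09, "tz": 0, "spin": 0},
    {"tx": 0.6, "ty": -0.19, "tz": 0, "spin": 0},
    {"tx": 0.8, "ty": -0.24, "tz": 0, "spin": 0},
    {"tx": 1.1, "ty": -0.15, "tz": 0, "spin": 0},
    {"tx": 1.4, "ty": -0.06, "tz": 0, "spin": 0},
    {"tx": 1.7, "ty": 0.03, "tz": 0, "spin": 0},
    {"tx": 2.0, "ty": 0.12, "tz": 0, "spin": 0},
    {"tx": 2.3, "ty": 0.2, "tz": 0, "spin": 0},
    {"tx": 2.6, "ty": 0.28, "tz": 0, "spin": 0},
    {"tx": 2.8, "ty": 0.34, "tz": 0, "spin": 0},
  ],
)

```text
time_s: 6.2
eef_pos: [0.5866, 0.2067, 0.1785]
eef_rot: [1.956, 2.458, 0.0]
ft_force: [-0.4, 0.2, 0.4]
gripper_width: 0.26
finger_force: 0.2
```

play_rows(
  deltas=[
    {"tx": 0.2, "ty": 0.06, "tz": 0, "spin": 0},
    {"tx": 0.4, "ty": 0.12, "tz": 0, "spin": 0},
    {"tx": 0.55, "ty": 0.16, "tz": 0, "spin": 0},
    {"tx": 0.55, "ty": 0.16, "tz": 0, "spin": 0},
    {"tx": 0.25, "ty": 0.06, "tz": 0, "spin": 0},
    {"tx": 0, "ty": 0, "tz": 0, "spin": 0},
    {"tx": 0, "ty": 0, "tz": -0.6, "spin": 0},
    {"tx": 0, "ty": 0, "tz": -1.6, "spin": 0},
  ],
)

```text
time_s: 7.2
eef_pos: [0.586, 0.2044, 0.242]
eef_rot: [-1.957, -2.455, 0.004]
ft_force: [0.2, 0.5, 0.6]
gripper_width: 0.261
finger_force: 0.0
```

```bash
python3 -c "
from h import *
# mid: head 99.4, cap (.568,-.0485)->(.515,.27)
d=np.array([np.cos(np.radians(99.4)),np.sin(np.radians(99.4))])
m=np.array([.568,-.0485]);e=np.array([.517,.268])
a=m-.038*d; b=e-.025*d; print(a,b)
plan((*a,.24,99.4),(*a,.179,99.4),(*b,.179,99.4))"
```

```text
[ 0.57420639 -0.08598974] [0.52108315 0.2433357 ]
t 7.2 pos [0.586  0.2044 0.242 ] head 102.9 w 0.26132153417234827 oh 0.1734
[-7.01  -1.907  0.057] spin 0.436
[-7.01  -1.903  1.582] spin 0.436
[ 1.312 -1.361  1.578] spin 0.436
```

play_rows(
  deltas=[
    {"tx": -1.2, "ty": -0.3, "tz": 0, "spin": 0.1},
    {"tx": -2.5, "ty": -0.65, "tz": 0, "spin": 0.2},
    {"tx": -4, "ty": -1.05, "tz": 0, "spin": 0.3},
    {"tx": -5.4, "ty": -1.45, "tz": 0, "spin": 0.44},
    {"tx": -6.5, "ty": -1.75, "tz": 0, "spin": 0.44},
    {"tx": -7.05, "ty": -1.9, "tz": 0, "spin": 0.44},
    {"tx": -7.05, "ty": -1.9, "tz": 0.1, "spin": 0.44},
    {"tx": -7.05, "ty": -1.9, "tz": 0.7, "spin": 0.44},
    {"tx": -7.05, "ty": -1.9, "tz": 1.3, "spin": 0.44},
    {"tx": -7.05, "ty": -1.9, "tz": 1.58, "spin": 0.44},
  ],
)

```text
time_s: 8.45
eef_pos: [0.575, -0.0855, 0.178]
eef_rot: [-2.03, -2.396, 0.001]
ft_force: [-0.2, -0.1, 0.2]
gripper_width: 0.262
finger_force: 0.0
```

```bash
python3 -c "
from h import *
plan((.521,.243,.179,99.4)); snap('scene','s3',crop=(200,100,440,280),sc=3.3)"
```

```text
t 8.45 pos [ 0.575  -0.0855  0.178 ] head 99.4 w 0.2622633733939044 oh 0.1734
[ 8.323  0.016 -0.018] spin 0.006
```

View pics/s3.png

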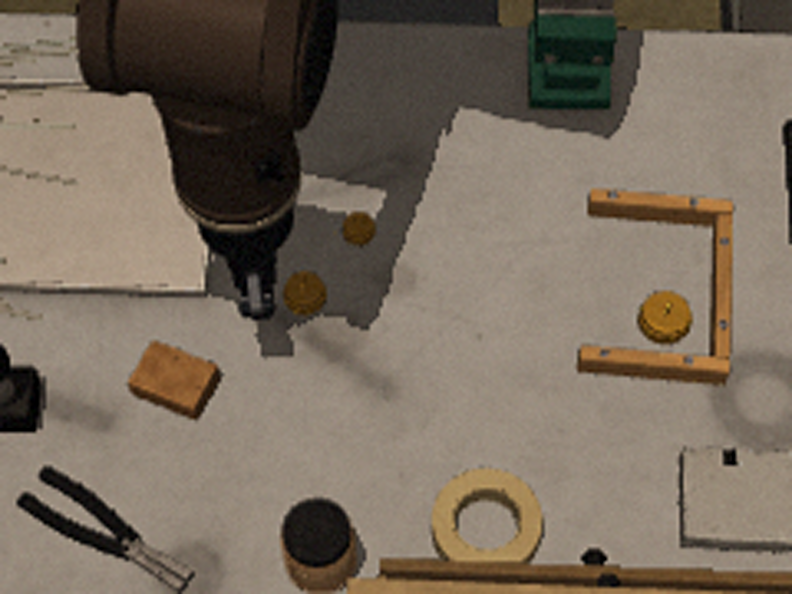

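The large cap is flat inside the fence at (665,316). The fingers (258,295) are right behind the middle cap (305,292), so I'll push straight.

play_rows(
  deltas=[
    {"tx": 0.15, "ty": 0, "tz": 0, "spin": 0},
    {"tx": 0.3, "ty": 0, "tz": 0, "spin": 0},
    {"tx": 0.5, "ty": 0, "tz": 0, "spin": 0},
    {"tx": 0.75, "ty": 0, "tz": 0, "spin": 0},
    {"tx": 1.05, "ty": 0, "tz": 0, "spin": 0},
    {"tx": 1.4, "ty": 0, "tz": 0, "spin": 0},
    {"tx": 1.75, "ty": 0, "tz": 0, "spin": 0},
    {"tx": 2.1, "ty": 0, "tz": 0, "spin": 0},
    {"tx": 2.45, "ty": 0, "tz": 0, "spin": 0},
    {"tx": 2.8, "ty": 0, "tz": 0, "spin": 0},
  ],
)

```text
time_s: 9.75
eef_pos: [0.5572, 0.0254, 0.1793]
eef_rot: [-2.031, -2.397, -0.0]
ft_force: [0.1, -0.4, 0.3]
gripper_width: 0.263
finger_force: 0.5
```

play_rows(
  deltas=[
    {"tx": 0.35, "ty": 0, "tz": 0, "spin": 0},
    {"tx": 0.7, "ty": 0, "tz": 0, "spin": 0},
    {"tx": 1.05, "ty": 0, "tz": 0, "spin": 0},
    {"tx": 1.4, "ty": 0, "tz": 0, "spin": 0},
    {"tx": 1.75, "ty": 0, "tz": 0, "spin": 0},
    {"tx": 2.1, "ty": 0, "tz": 0, "spin": 0},
    {"tx": 2.45, "ty": 0, "tz": 0, "spin": 0},
    {"tx": 2.8, "ty": 0, "tz": 0, "spin": 0},
    {"tx": 3.05, "ty": 0, "tz": 0, "spin": 0},
    {"tx": 3.2, "ty": 0, "tz": 0, "spin": 0},
  ],
)

```text
time_s: 11.0
eef_pos: [0.5362, 0.1514, 0.1793]
eef_rot: [2.031, 2.397, -0.0]
ft_force: [0.2, -0.8, 1.0]
gripper_width: 0.26
finger_force: 0.5
```

```bash
python3 -c "
from h import *
plan((.521,.243,.179,99.4)); snap('scene','s4',crop=(200,100,440,280),sc=3.3)"
```

```text
t 11.0 pos [0.5362 0.1514 0.1793] head 99.5 w 0.25978386488363175 oh 0.1734
[2.322e+00 1.000e-03 7.000e-03] spin 0.007
```

View pics/s4.png

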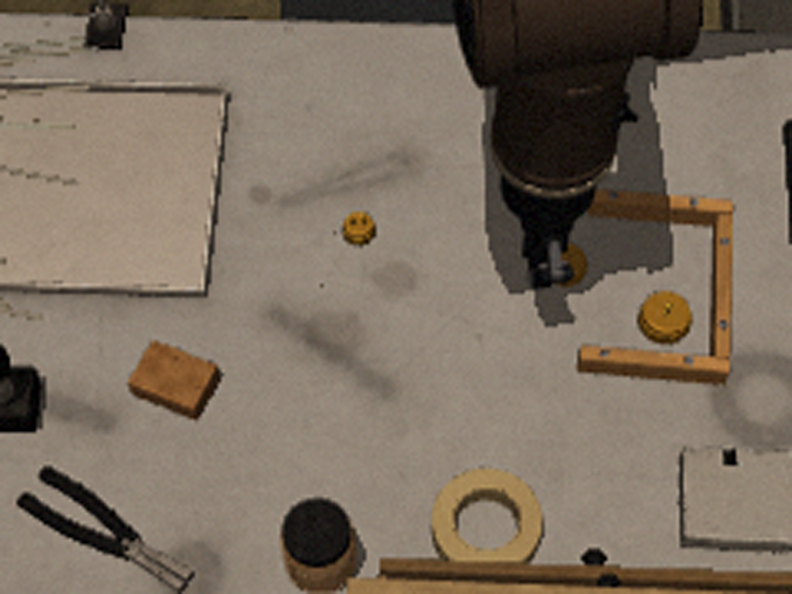

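The middle cap is entering the mouth at (572,265), clear of the battens and the large cap. I'll continue.

play_rows(
  deltas=[
    {"tx": 0.3, "ty": 0, "tz": 0, "spin": 0},
    {"tx": 0.65, "ty": 0, "tz": 0, "spin": 0},
    {"tx": 1.0, "ty": 0, "tz": 0, "spin": 0},
    {"tx": 1.35, "ty": 0, "tz": 0, "spin": 0},
    {"tx": 1.7, "ty": 0, "tz": 0, "spin": 0},
    {"tx": 2.0, "ty": 0, "tz": 0, "spin": 0},
    {"tx": 2.15, "ty": 0, "tz": 0, "spin": 0},
    {"tx": 2.15, "ty": 0, "tz": 0, "spin": 0},
    {"tx": 1.85, "ty": 0, "tz": 0, "spin": 0},
    {"tx": 1.55, "ty": 0, "tz": 0, "spin": 0},
  ],
)

```text
time_s: 12.3
eef_pos: [0.5264, 0.2106, 0.1792]
eef_rot: [-2.032, -2.396, 0.0]
ft_force: [0.4, -0.6, -0.1]
gripper_width: 0.256
finger_force: 0.0
```

play_rows(
  deltas=[
    {"tx": 0, "ty": 0, "tz": -0.6, "spin": 0},
    {"tx": 0, "ty": 0, "tz": -1.6, "spin": 0},
    {"tx": 0, "ty": 0, "tz": -1.6, "spin": 0},
  ],
  fingers=0.18,
)

```text
time_s: 12.68
eef_pos: [0.5274, 0.211, 0.2458]
eef_rot: [2.031, 2.394, 0.006]
ft_force: [-0.0, 0.8, -1.1]
gripper_width: 0.181
finger_force: 0.0
```

```bash
python3 -c "
from h import *
m=np.array([.5005,-.006]);e=np.array([.551,.225]); d=(e-m)/np.hypot(*(e-m)); h=np.degrees(np.arctan2(d[1],d[0]))
a=m-.034*d; b=e-.0225*d; print(a,b,h)
plan((*a,.24,h),(*a,.179,h),(*b,.179,h))"
```

```text
[ 0.49323859 -0.03921554] [0.54619466 0.20301913] 77.6683100206467
t 12.675 pos [0.5274 0.211  0.2458] head 99.4 w 0.18112265346582945 oh 0.1734
[-6.033 -1.861  0.132] spin 2.712
[-6.034 -1.868  1.657] spin 2.712
[-0.275  0.424  1.671] spin 2.712
```

play_rows(
  deltas=[
    {"tx": -1.2, "ty": -0.35, "tz": 0, "spin": 0.6},
    {"tx": -2.4, "ty": -0.75, "tz": 0, "spin": 1.3},
    {"tx": -3.7, "ty": -1.15, "tz": 0, "spin": 2},
    {"tx": -5, "ty": -1.55, "tz": 0, "spin": 2.71},
    {"tx": -5.8, "ty": -1.8, "tz": 0, "spin": 2.71},
    {"tx": -6.05, "ty": -1.86, "tz": 0, "spin": 2.71},
    {"tx": -6.05, "ty": -1.86, "tz": 0.1, "spin": 2.71},
    {"tx": -6.05, "ty": -1.86, "tz": 0.7, "spin": 2.71},
    {"tx": -6.05, "ty": -1.86, "tz": 1.3, "spin": 2.71},
    {"tx": -6.05, "ty": -1.86, "tz": 1.65, "spin": 2.71},
  ],
)

```text
time_s: 13.92
eef_pos: [0.4923, -0.038, 0.176]
eef_rot: [-2.444, -1.973, 0.001]
ft_force: [-0.5, -0.2, 0.3]
gripper_width: 0.181
finger_force: 0.0
```

```bash
python3 -c "
from h import *
plan((.546,.203,.179,77.7)); snap('scene','s5',crop=(200,100,440,280),sc=3.3)"
```

```text
t 13.925 pos [ 0.4923 -0.038   0.176 ] head 77.8 w 0.18116041032594932 oh 0.1734
[ 6.172  0.043 -0.076] spin 0.016
```

View pics/s5.png

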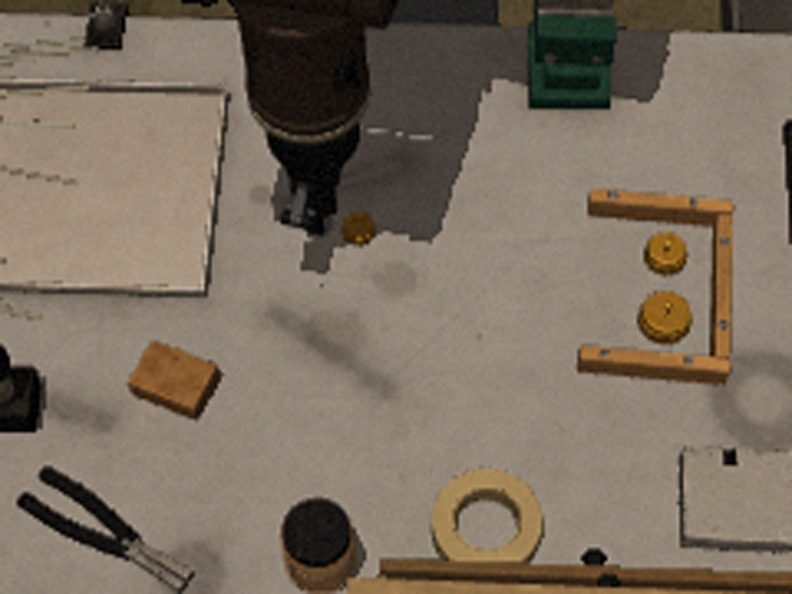

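The middle and large caps are inside at (665,252) and (665,316). The fingers (305,212) are behind the small cap (358,228), so I'll push it.

play_rows(
  deltas=[
    {"tx": 0.15, "ty": 0, "tz": -0.05, "spin": 0},
    {"tx": 0.3, "ty": 0, "tz": -0.05, "spin": 0},
    {"tx": 0.45, "ty": 0, "tz": -0.05, "spin": 0},
    {"tx": 0.65, "ty": 0, "tz": -0.05, "spin": 0},
    {"tx": 0.9, "ty": 0, "tz": -0.05, "spin": 0},
    {"tx": 1.2, "ty": 0, "tz": -0.05, "spin": 0},
    {"tx": 1.5, "ty": 0.01, "tz": -0.05, "spin": 0},
    {"tx": 1.8, "ty": 0.01, "tz": -0.05, "spin": 0},
    {"tx": 2.1, "ty": 0.01, "tz": -0.05, "spin": 0},
    {"tx": 2.4, "ty": 0.02, "tz": -0.05, "spin": 0},
  ],
)

```text
time_s: 15.22
eef_pos: [0.5137, 0.0555, 0.1792]
eef_rot: [-2.446, -1.972, 0.0]
ft_force: [-0.1, -1.2, 1.3]
gripper_width: 0.177
finger_force: 0.5
```

play_rows(
  deltas=[
    {"tx": 0.3, "ty": 0, "tz": 0, "spin": 0},
    {"tx": 0.6, "ty": 0, "tz": 0, "spin": 0},
    {"tx": 0.9, "ty": 0, "tz": 0, "spin": 0},
    {"tx": 1.2, "ty": 0, "tz": 0, "spin": 0},
    {"tx": 1.5, "ty": 0, "tz": 0, "spin": 0},
    {"tx": 1.8, "ty": 0, "tz": 0, "spin": 0},
    {"tx": 2.1, "ty": 0, "tz": 0, "spin": 0},
    {"tx": 2.4, "ty": 0, "tz": 0, "spin": 0},
    {"tx": 2.6, "ty": 0, "tz": 0, "spin": 0},
  ],
)

```text
time_s: 16.35
eef_pos: [0.5358, 0.1571, 0.1793]
eef_rot: [2.445, 1.972, 0.0]
ft_force: [-0.3, -1.9, 0.9]
gripper_width: 0.18
finger_force: 0.5
```

```bash
python3 -c "
from h import *
plan((.546,.203,.179,77.7)); snap('scene','s6',crop=(200,100,440,280),sc=3.3)"
```

```text
t 16.35 pos [0.5358 0.1571 0.1793] head 77.8 w 0.1800455470397276 oh 0.1734
[1.176 0.005 0.007] spin 0.009
```

View pics/s6.png

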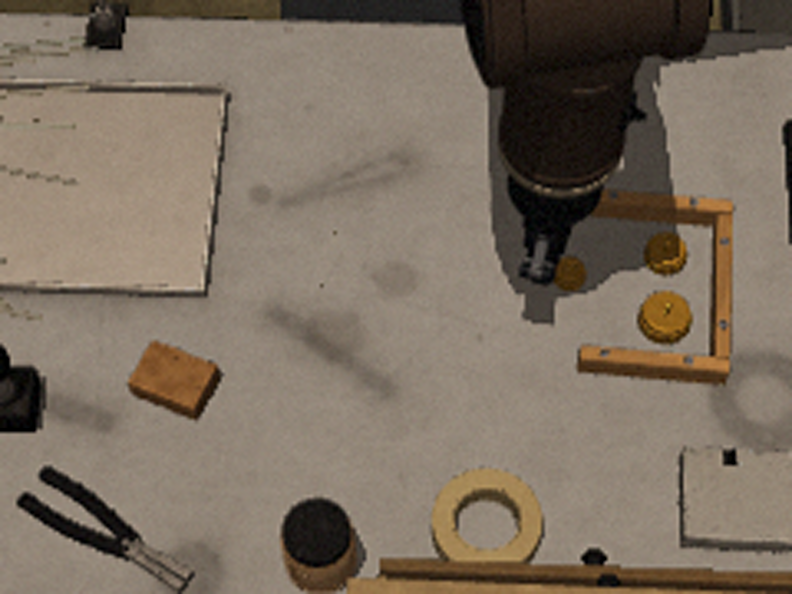

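The small cap is at (570,272), at the mouth. Another 50 mm puts it inside, short of the other two caps.

play_rows(
  deltas=[
    {"tx": 0.25, "ty": 0, "tz": 0, "spin": 0},
    {"tx": 0.55, "ty": 0, "tz": 0, "spin": 0},
    {"tx": 0.85, "ty": 0, "tz": 0, "spin": 0},
    {"tx": 1.1, "ty": 0, "tz": 0, "spin": 0},
    {"tx": 1.25, "ty": 0, "tz": 0, "spin": 0},
    {"tx": 1.25, "ty": 0, "tz": 0, "spin": 0},
    {"tx": 0.9, "ty": 0, "tz": 0, "spin": 0},
    {"tx": 0.5, "ty": 0, "tz": 0, "spin": 0},
  ],
)

```text
time_s: 17.4
eef_pos: [0.5394, 0.1745, 0.1792]
eef_rot: [-2.446, -1.972, 0.001]
ft_force: [-0.2, 0.5, -0.1]
gripper_width: 0.179
finger_force: 0.0
```

play_rows(
  deltas=[
    {"tx": 0, "ty": 0, "tz": -0.8, "spin": 0},
    {"tx": 0, "ty": 0, "tz": -2, "spin": 0},
    {"tx": -1.2, "ty": 0, "tz": -3, "spin": 0},
    {"tx": -2.5, "ty": 0, "tz": -3, "spin": 0},
    {"tx": -3.8, "ty": 0, "tz": -3, "spin": 0},
    {"tx": -5, "ty": 0, "tz": -3, "spin": 0},
    {"tx": -5, "ty": 0, "tz": -3, "spin": 0},
  ],
)

```text
time_s: 18.27
eef_pos: [0.496, -0.0232, 0.2993]
eef_rot: [-2.45, -1.966, 0.001]
ft_force: [0.5, 0.1, -0.2]
gripper_width: 0.179
finger_force: 0.0
```

```bash
python3 -c "
from h import *
plan(); c=snap('scene','s7',crop=(200,100,440,280),sc=3.3)
hsv=cv2.cvtColor(c['color'],cv2.COLOR_RGB2HSV); n,l,st,ce=cv2.connectedComponentsWithStats(cv2.inRange(hsv,(18,130,70),(32,255,255)))
for k in range(1,n):
  if st[k,4]>20: print(ce[k].round(1),st[k,4],ray(c,*ce[k],.014).round(3))"
```

```text
t 18.275 pos [ 0.496  -0.0232  0.2993] head 77.5 w 0.17862573810187424 oh 0.1734
[ 75.7 106. ] 39 [ 0.305 -0.74   0.014]
[129.  107.6] 54 [ 0.306 -0.572  0.014]
[ 34.  122.7] 21 [ 0.372 -0.85   0.014]
[ 25.6 153.5] 21 [ 0.483 -0.84   0.014]
[  3.3 160.6] 23 [ 0.51  -0.898  0.014]
[ 71.3 161.7] 35 [ 0.507 -0.697  0.014]
[ 88.2 163.5] 23 [ 0.511 -0.646  0.014]
[139.7 165.6] 22 [ 0.513 -0.494  0.014]
[401.5 175.9] 85 [0.522 0.259 0.014]
[389.9 186.1] 43 [0.556 0.225 0.014]
[107.8 185.6] 21 [ 0.582 -0.571  0.014]
[401.3 195. ] 122 [0.583 0.256 0.014]
[132.1 198. ] 28 [ 0.619 -0.493  0.014]
```

View pics/s7.png

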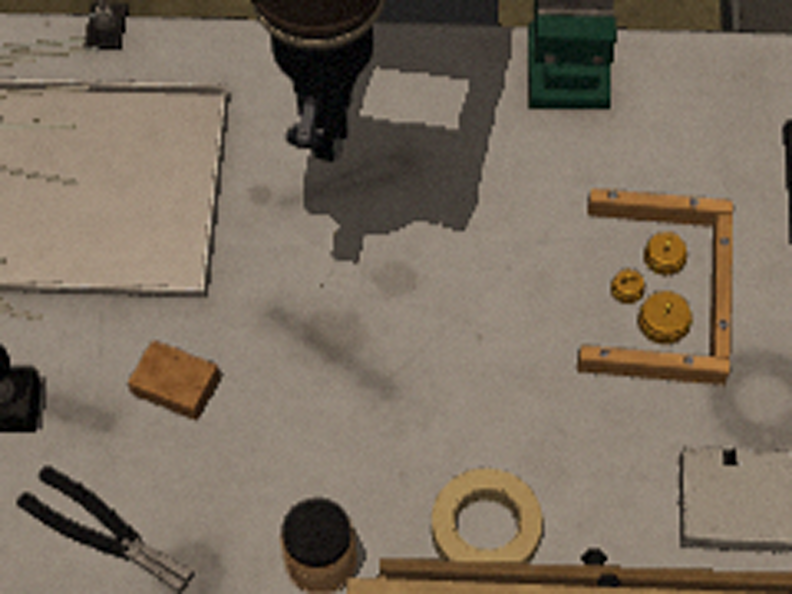

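All three caps lie flat inside the fence, at (665,252), (628,285) and (665,316). The small cap's trailing edge is about 20 mm past the mouth, the bystanders in view have not moved, and the arm is clear. I'm handing the job in.

```bash
python3 -c "
from workcell import *
print(job_done())"
```

```text
the job is handed in; nothing more can be done
None
```

I swept all three caps into the fence, where the last picture shows them lying flat and wholly inside; the other items in view looked unmoved, and I handed the job in at about 18 s of the 64 s allowed.

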